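# Timing run: catch the rolling cart by its flag

## Robot

A 6-joint arm with a two-finger parallel gripper is mounted at the origin on the work surface. World frame = base frame: x ahead of the robot, y to its left, z up, the work surface at z = 0. Lengths are in m, angles in rad, forces in N, time in s.
With the tool pointing down it reaches from about 0.375 to 0.925 m from the base axis. Payload 5.7 kg.
Tool frame: the origin (TCP) lies midway between the tips of the shut fingers; the grasp point (between the pads) lies 19 mm behind it; z points along the fingers, y is the line along which they close (so a half turn about z gives the same grasp; the last joint's range is limited). The gripper opens to 88 mm and grips with 3 to 60 N. Pads are 20 mm wide; open, the fingers measure 115 mm over their backs; the gripper's body (75 mm by 178 mm) begins 61 mm behind the grasp point.
Start: joints at [-1.227, 0.359, 1.51, -0, 1.272, -0.115], TCP at [0.266, -0.538, 0.223] pointing down, gripper open.
Joint ranges: [-2.97, 2.97], [-1.01, 2.36], [0.21, 2.38], [-0.96, 4.11], [0.2, 2.71], [-2.98, 2.98]. Speed limits (rad/s): [2.39, 2.39, 3.14, 3.14, 3.14, 3.14].

## Interface

Orientations are given as a rotation vector (axis times angle).
In Python, from rig import sense, cams, workorder gives the robot as it stands.
- The arm moves only by the shell command python3 -m inch 'ROWS' [OPENING] [FORCE]. ROWS is a JSON object of lists of equal length, an entry for each row: "dp": the shift along the tool's x, y, z each as a share of 0.2 m, from -1 to 1, a list of three; "angular": the turn, a rotation vector about the tool's x, y, z each as a share of 90 degrees, from -1 to 1, a list of three. In form: {"dp": [[x, y, z], ...], "angular": [[rx, ry, rz], ...]}. A call has 1 to 12 rows; each row is the pose to reach, as a shift and turn from the pose commanded when the call began, along the tool's axes at that moment; what a row does not reach only later rows make up. A row lasts 1/12 s, in which the tool goes at most 41.7 mm and 7.16 degrees, less where a joint would pass 70% of its speed; a pose out of reach is approached as far as the arm can. A call with a number of a shift or a turn outside -1 to 1 is refused whole. A call with a gripper value outside its range is refused whole. OPENING is the finger opening in mm, from 0 to 87.8, set as the call begins (- or left out, the last holds). The fingers move at their own pace and stop on an object; FORCE is the grip in N (left out, the last holds). Time passes only in rows, so rows that repeat a pose let the fingers close. It gives the time, the measured TCP pose, the force, the opening and the grip force at its end, in the units of the state.
- sense(): the state, without advancing time (a new reading comes with each control period).
- cams.read_camera(name): name is "side" or "top"; returns (picture, depth): 400x640x3 uint8, red, green, blue; 400x640 float32, m along the optical axis (not along the pixel's ray), 0 where there is no reading.
- cams.calibration(name): a dict with "fx", "fy", "cx", "cy" (pixels), "rvec" (rotation vector, rad) and "tvec" (3), from world to camera coordinates, as OpenCV has them. Camera axes: x right, y down, z forward; pixel columns grow to the right and rows downward; lengths in m; the calibration is good to about 2 mm. A picture is of the moment at which its call begins. calibration takes no time and is no camera call.
- workorder.sign_off(): hands the job in; it is judged then, once.
The state is a dict: "t": time; "joints": joint angles; "qvel": joint speeds; "joint_torque": joint torques, N m; "tcp_pos": TCP position; "eef_rot": TCP orientation; "contact_force": force on the tool from outside, world axes, zero at the start; "wrist_torque": the same for the moment, N m; "finger_gap": finger opening in m; "finger_force": force on a finger pad.
Only numpy, scipy, OpenCV 4.12 (cv2) and the standard library are available. Lean on these libraries where they do the work, as an engineer would, in place of code of your own. Each camera call takes 0.05 s, during which the arm holds its last target. There are 200 camera calls.

## Task

Do a timing run: swing the start gate aside so that the cart rolls down the track by itself and its flag goes through the light gate untouched. Then take hold of the flag with the gripper while the cart rolls on, moving along with it so that it is not braked, within 30 cm below the light gate, and bring the cart to rest only beyond those 30 cm but short of the end stop. Leave the light gate and the other things on the bench undisturbed, and finish while still gripping the flag with the cart standing still on the slope.

Things in the scene. Friction and masses are not known exactly. Their poses are not given: they have to be found in the camera images.
- track: Aluminium dynamics track, 104 mm wide, 1040 mm long, with 5 mm rims that guide the cart. Origin on the table under its middle; x across the track (away from the robot at yaw 0), y along it, z up. It falls towards -y by 0.0262 rad: its running surface stands 65 mm above the table at y = 0 and 65 + 26.2 y mm (y in m) elsewhere.
- cart: Blue cart on the rails (cannot be lifted), 80 mm wide, 165 long. Origin on the running surface under its middle; x across, y uphill, z off the track. Body to 48 mm above the surface, mass bar on its rear half to 64. About 0.8 kg (x 0.8 to 1.2). Magnetic drag: free, it nears 0.18 m/s (0.14 to 0.22, more if heavier), time constant about 0.7 s. At first it leans on the start gate.
- cart_front (a point): Middle of the flat front (downhill, -y) bumper face of the cart, 70 mm wide, from 16 to 46 mm above the running surface; 82.5 mm downhill of the cart's origin, 31 mm above the running surface.
- flag (a point): The cart's flag: an upright black plastic block on the middle of the cart, 10 mm thick across the track, 40 mm long along it, from 48 to 92 mm above the running surface; the only handhold. This point lies on its mid-plane above the cart's origin, 78 mm above the running surface. Its way down the track from the start to the end stop is about 740 mm.
- start_gate (a joint): Start gate: an aluminium arm 100 mm long across the rail just downhill of the cart, on an upright pivot at the robot's side, 85 mm from the track's middle. 0 = closed, grows to 1.6 rad as the arm swings downhill and off the rail; the cart starts to roll as it opens and is quite free from about 1.1 rad. It stays where it is left; about 2 N at the peg moves it.
- gate_peg (a point): Top of the black upright peg (14 mm diameter, 36 mm tall) on the start gate's tail, 50 mm from the pivot on the robot's side. The peg's foot is the tail's top, 34 mm above the running surface. Pushing the peg uphill (+y of the track) and round the pivot by a quarter turn opens the gate.
- light_gate: Light gate: a fixed black U-shaped fork astride the track, its foot under the track, two uprights 20 by 30 mm, 128 mm apart inside, 160 mm tall. Origin on the table under its middle, x across and y along the track. The light beam runs across the track 144 mm above the table and is broken by the cart's flag as it passes.
- stop_face (a point): Middle of the rubber face of the end stop at the track's low end (black bracket 70 mm wide, 60 mm tall); the cart's front bumper meets it there if nobody catches it.
- cell_holder: Bystander, leave alone. Green battery holder with two red cells, 150 mm long (y) and 38 mm tall; origin under its middle.
- spare_cell: Bystander, leave alone. Single red round cell standing upright, 33 mm diameter, 61 mm tall; origin under its middle.
- beaker: Bystander, leave alone. Empty glass beaker, 72 mm wide, 95 mm tall; origin under its middle.
- flask: Bystander, leave alone. Glass conical flask, 84 mm wide, 124 mm tall; origin under its middle.
- masses: Bystander, leave alone. Small brass mass stack on a hanger rod, 44 mm wide, 68 mm tall; origin under its middle.
- wood_block: Bystander, leave alone. Wooden block 90 x 60 x 35 mm; origin under its middle.
Things that resemble listed ones, but are neither listed nor needed, are in the scene too. What is shaped like the light_gate but orange is not meant.

How it is judged:
On the way, in this order (a step that is already met when the one before it is completed fails the run):
1. the cart's flag passes the light gate's beam with the cart rolling by itself (y of flag in the frame of light_gate between -0.02 and 0.02 m and linear speed of cart above 0.08 m/s and not (contact force between any of the fingers, the arm and cart above 0.1 N)), for 0.06 s.
2. the gripper has hold of the cart while it still rolls, within 30 cm below the light gate (contact force between the fingers and cart above 0.5 N and y of flag in the frame of light_gate between -0.3 and -0.02 m and linear speed of cart above 0.08 m/s), for 0.15 s.
3. the cart is held still beyond those 30 cm and short of the end stop (contact force between the fingers and cart above 0.5 N and linear speed of cart below 0.02 m/s and y of flag in the frame of light_gate below -0.3 m and y of cart_front in the frame of stop_face above 0.003 m and value of joint start_gate above 0.8 rad), for 0.8 s.
At the end, for the whole second after the job is handed in: the gripper's fingers hold the cart (over 0.5 N) still (under 0.02 m/s) on the track, its flag over 300 mm below the light gate's beam and its front at least 3 mm short of the end stop, the start gate open (over 0.8 rad) (all of step 3); the arm keeps its last pose, push and grip.
It fails at once if the cart runs into the end stop (contact force between cart and end_stop above 0.3 N).
It fails at once if the robot touches the cart before its flag has passed the light gate (contact force between any of the fingers, the arm and cart above 0.1 N and y of flag in the frame of light_gate above -0.01 m).
It fails at once if the cart is stopped or braked hard (under 0.08 m/s) within 30 cm below the light gate (y of flag in the frame of light_gate between -0.3 and 0 m and linear speed of cart below 0.08 m/s).
It fails at once if the robot knocks the light gate or disturbs the other things on the bench (contact force between any of the fingers, the arm and light_gate above 3 N or distance of any of cell_holder, spare_cell, beaker, flask, masses, wood_block from where it was at the start of the episode above 0.03 m).
It also fails if it takes over 27 s, if anything falls off the work surface, if the arm or the gripper's body presses on something with over 40 N, if the wrist force passes 120 N, or if a joint passes its speed limit or range.

## Working session

There is one attempt and no reset: what is moved stays moved. The work goes in short steps, Python scripts to look and compute and a shell command to move; the robot and the scene stay as the last step left them, time stands still between calls to the robot, and variables do not carry over. Pictures are saved under pics/ and viewed, at most 10 in all, crops included, and the job is handed in when it is done.

```bash
mkdir -p pics
python3 - <<'E'
from rig import sense,cams
import cv2,numpy as np
for n in("side","top"):
    p,d=cams.read_camera(n); cv2.imwrite(f"pics/{n}0.png",p[:,:,::-1]); np.savez(f"{n}0.npz",p=p,d=d)
    print(n,cams.calibration(n))
s=sense();print(s)
E
```

```text
side {'fx': 418.55150244277377, 'fy': 418.55150244277377, 'cx': 314.5922882619908, 'cy': 196.65137886031596, 'rvec': array([ 0.94860879, -2.55285695,  0.93657925]), 'tvec': array([0.32021504, 0.32021356, 1.03579627])}
top {'fx': 397.71020538893237, 'fy': 397.71020538893237, 'cx': 316.2640488850495, 'cy': 194.757880276312, 'rvec': array([ 2.16236867, -2.13146895,  0.14857386]), 'tvec': array([-0.05140336,  0.45038539,  1.30607052])}
{'t': 0.1, 'joints': array([-1.22708807e+00,  3.59409652e-01,  1.51132359e+00,  1.25582268e-05,
        1.27249916e+00, -1.15102512e-01]), 'qvel': array([ 0.00073523,  0.00076799, -0.00134994, -0.00065328, -0.00014019,
       -0.00089195]), 'joint_torque': array([ 8.98054241e-04, -5.16350913e+01, -2.71405935e+01,  6.75774110e-02,
        2.76961375e-02, -4.36942923e-05]), 'tcp_pos': array([ 0.26551388, -0.53735945,  0.22190778]), 'eef_rot': array([-3.05770214e+00, -7.14017130e-01,  2.74899005e-04]), 'contact_force': array([ 0.51882035, -0.75297089, -0.80929107]), 'wrist_torque': array([-0.00599699,  0.03599043, -0.0301928 ]), 'finger_force': 0.0, 'finger_gap': 0.08782431522063067}
```

View pics/top0.png

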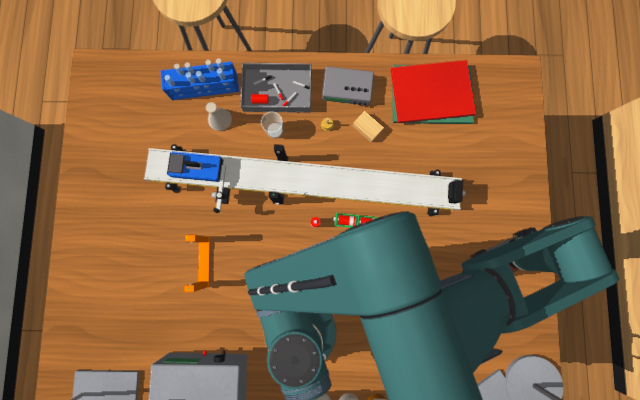

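View pics/side0.png

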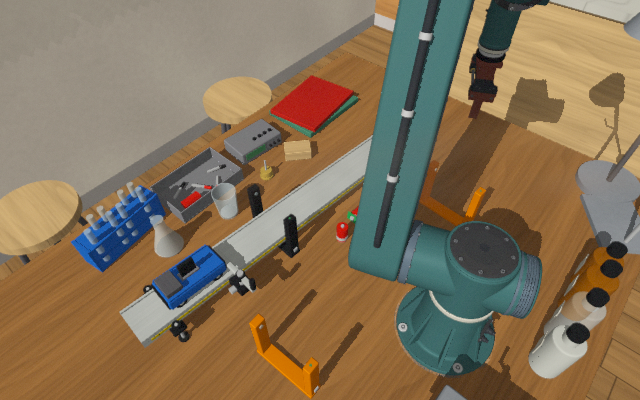

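The top view shows the cart at (195,165), its start gate and peg at about (220,197), the black light gate uprights at (279,152) and (276,197), and the end stop at (455,190). The cells are at (315,222) and (350,220). Possible confusions:
- **Light gate:** the orange fork at (200,262) is a decoy. I choose the black fork at (278,175).
- **Cart:** the blue rack at (200,80) is a decoy. I choose the blue body on the track.
- **Peg:** the track's black feet at (168,188) and (173,150) look similar. I choose the peg on the gate's tail at about (218,208).

Next is a close crop to check these.

```bash
cat > h.py <<'E'
import numpy as np,cv2
from rig import cams
def cal(n):
    c=cams.calibration(n);R=cv2.Rodrigues(c["rvec"])[0];return c,R,np.array(c["tvec"])
def ray(n,u,v):
    c,R,t=cal(n);return -R.T@t,R.T@np.array([(u-c["cx"])/c["fx"],(v-c["cy"])/c["fy"],1.])
def onz(n,u,v,z):
    o,d=ray(n,u,v);return o+d*(z-o[2])/d[2]
def cloud(n,d):
    c,R,t=cal(n);v,u=np.mgrid[:400,:640]
    P=np.stack([(u-c["cx"])/c["fx"]*d,(v-c["cy"])/c["fy"]*d,d],-1);return (P-t)@R
def tri(p1,p2):
    (o1,d1),(o2,d2)=ray("top",*p1),ray("side",*p2)
    k=np.linalg.lstsq(np.c_[d1,-d2],o2-o1,rcond=None)[0];a,b=o1+k[0]*d1,o2+k[1]*d2
    return (a+b)/2,np.linalg.norm(a-b)
def proj(n,P):
    c,R,t=cal(n);q=R@np.array(P)+t;return c["fx"]*q[0]/q[2]+c["cx"],c["fy"]*q[1]/q[2]+c["cy"]
E
python3 - <<'E'
from h import *
T=np.load("top0.npz");S=np.load("side0.npz")
a=cv2.resize(T["p"][135:225,140:300],None,fx=5,fy=5,interpolation=cv2.INTER_CUBIC)[:300*2,:]
cv2.imwrite("pics/topcrop.png",a[:,:,::-1])
b=cv2.resize(S["p"][205:345,115:305],None,fx=4,fy=4,interpolation=cv2.INTER_CUBIC)
cv2.imwrite("pics/sidecrop.png",b[:,:,::-1])
P=cloud("top",T["d"])
for u,v in[(195,165),(205,163),(178,163),(218,208),(250,165),(350,185),(279,152),(276,198),(455,188),(315,222),(350,220),(370,125),(328,124)]: print((u,v),P[v,u].round(4))
# track surface: light gray pixels w/ depth heights
m=(P[...,2]>.035)&(P[...,2]<.085)&(T["p"].min(-1)>150)&(P[...,0]>.3)
n,l,st,_=cv2.connectedComponentsWithStats(m.astype('uint8'));k=1+st[1:,4].argmax();q=P[l==k]
print(len(q));xy=q[:,:2].astype('float32');r=cv2.minAreaRect(xy);print(r,cv2.boxPoints(r))
A=np.c_[q[:,:2],np.ones(len(q))];print(np.linalg.lstsq(A,q[:,2],rcond=None)[0])
E
```

```text
(195, 165) [0.5221 0.3317 0.1497]
(205, 163) [0.535  0.3091 0.1221]
(178, 163) [0.53   0.3886 0.1392]
(218, 208) [0.3942 0.2657 0.1027]
(250, 165) [0.5423 0.1756 0.0676]
(350, 185) [ 0.4808 -0.1558  0.0624]
(279, 152) [0.5676 0.0727 0.1478]
(276, 198) [0.4225 0.0777 0.1502]
(455, 188) [ 0.4677 -0.4844  0.1109]
(315, 222) [ 0.3576 -0.0422  0.0563]
(350, 220) [ 0.3675 -0.1584  0.0342]
(370, 125) [ 0.6978 -0.2272  0.0283]
(328, 124) [ 0.699  -0.0819  0.0294]
6686
((0.4944916367530823, -0.0828978419303894), (0.881182074546814, 0.10510440170764923), 85.48820495605469) [[ 0.4074435  -0.5179896 ]
 [ 0.5122222  -0.5262575 ]
 [ 0.58153975  0.3521939 ]
 [ 0.4767611   0.36046183]]
[0.00366257 0.02736079 0.0637251 ]
```

View pics/topcrop.png

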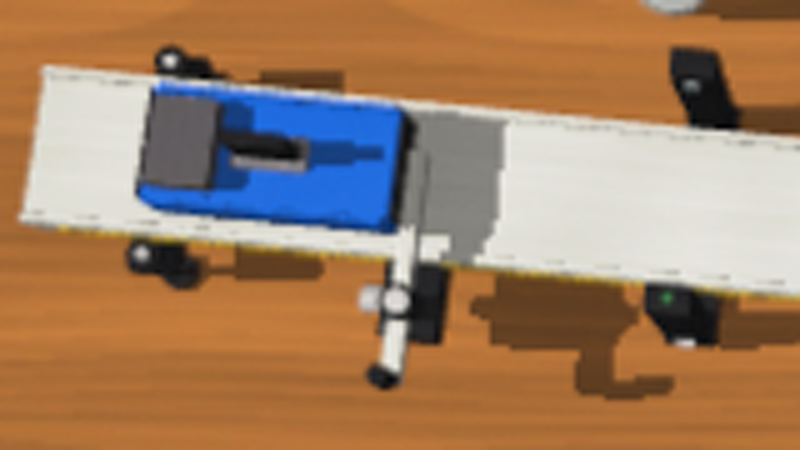

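View pics/sidecrop.png

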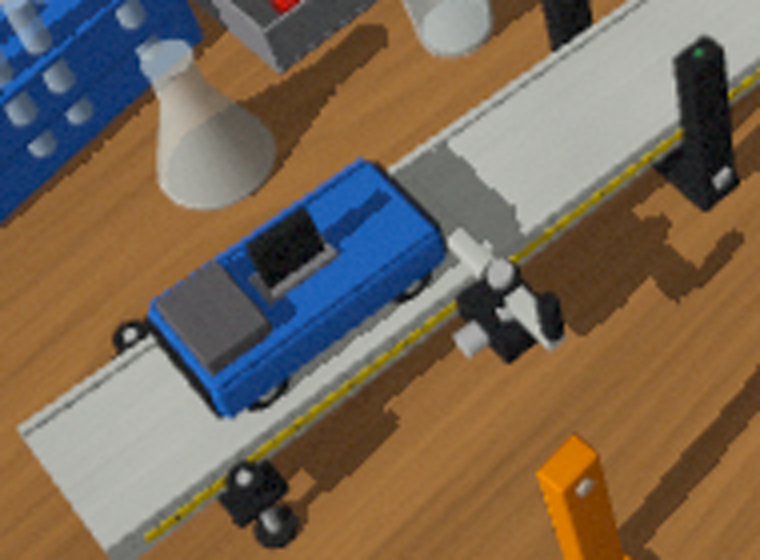

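The crops confirm the choice. The top crop shows the gate arm across the cart's front, pivot at (216,194) and peg top at (216.6,210) in full-image pixels; the flag is at (193,165). In the side crop the peg is at (251,281) and the flag at (187,267). Next I measure all of these in the track's frame.

Run:
```python
from h import *
T=np.load("top0.npz");S=np.load("side0.npz")
ux=np.array([.9969,-.0787]);uy=np.array([.0787,.9969])
PT=cloud("top",T["d"]);PS=cloud("side",S["d"])
# track edges: strips free of cart on the bright surface
m=(abs(PT[...,2]-.064-.0265*PT[...,1])<.012)&(T["p"].min(-1)>150)&(PT[...,0]>.38)&(PT[...,0]<.62)
q=PT[m];b=np.round(q[:,1]/.02).astype(int);lo=[];hi=[]
for k in range(-23,24):
    w=q[b==k]
    if len(w)>40: lo.append((w[:,1].mean(),w[:,0].min()));hi.append((w[:,1].mean(),w[:,0].max()))
for e in(lo,hi):
    e=np.array(e);e=e[(e[:,0]>-.43)&(e[:,0]<.2)];f=np.polyfit(e[:,0],e[:,1],1);print("edge slope,x0",f,np.std(e[:,1]-np.polyval(f,e[:,0])))
print("ends y",q[:,1].min(),q[:,1].max())
def rep(nm,w): print(nm,len(w),"mean",w.mean(0).round(4),"min",w.min(0).round(4),"max",w.max(0).round(4))
for n,P,I in(("top",PT,T["p"]),("side",PS,S["p"])):
    z=P[...,2];x=P[...,0];y=P[...,1];dark=I.max(-1)<70
    hs=z-(.065+.0265*y)
    rep(n+" flagtop",P[(hs>.083)&(x>.49)&(x<.57)&(y>.25)&(y<.45)])
    rep(n+" peg",P[dark&(z>.085)&(z<.125)&(x>.365)&(x<.415)&(y>.23)&(y<.31)])
    rep(n+" pegtop",P[dark&(hs>.06)&(z<.145)&(x>.365)&(x<.415)&(y>.22)&(y<.31)])
    for a,bb in((.38,.46),(.54,.62)): rep(n+" lg",P[(z>.152)&(z<.168)&(x>a)&(x<bb)&(y>.03)&(y<.12)])
    w=P[dark&(hs>.03)&(x>.4)&(x<.54)&(y>-.56)&(y<-.45)]
    if len(w): rep(n+" stop",w)
    w=P[(I[...,2]>150)&(I[...,0]<90)&(z>.09)&(z<.125)&(x>.45)&(x<.6)&(y>.2)&(y<.45)];rep(n+" cart",w)
print(tri((216.6,209.5),(251.2,280)))
```

```text
edge slope,x0 [0.07845692 0.4489382 ] 0.0007826525504651175
edge slope,x0 [0.07814709 0.55243504] 0.0007566529244777938
ends y -0.5258144475591146 0.5166832333479621
top flagtop 51 mean [0.5269 0.341  0.1657] min [0.5209 0.3217 0.1579] max [0.5342 0.3606 0.1718]
top peg 5 mean [0.3826 0.2621 0.1175] min [0.3795 0.2589 0.1074] max [0.3865 0.2663 0.1249]
top pegtop 12 mean [0.3841 0.2633 0.1393] min [0.3807 0.258  0.132 ] max [0.3872 0.2682 0.1439]
top lg 66 mean [0.4328 0.0852 0.1596] min [0.4239 0.0708 0.1528] max [0.4432 0.099  0.1669]
top lg 66 mean [0.5798 0.0736 0.1585] min [0.5695 0.0596 0.1522] max [0.5908 0.088  0.1651]
top stop 275 mean [ 0.4594 -0.4892  0.1043] min [ 0.4264 -0.5088  0.0824] max [ 0.4938 -0.4722  0.1165]
top cart 528 mean [0.5215 0.3165 0.1211] min [0.4839 0.2655 0.1145] max [0.5664 0.4248 0.125 ]
side flagtop 111 mean [0.5236 0.3439 0.165 ] min [0.5167 0.3235 0.1567] max [0.5317 0.3635 0.1712]
side peg 18 mean [0.3799 0.2677 0.1167] min [0.378  0.2611 0.1093] max [0.3833 0.2726 0.1239]
side pegtop 34 mean [0.3829 0.2663 0.1403] min [0.3776 0.2588 0.132 ] max [0.3904 0.2727 0.1444]
side lg 92 mean [0.43   0.0884 0.1594] min [0.4198 0.0713 0.1521] max [0.4419 0.1014 0.1644]
side lg 80 mean [0.577  0.0773 0.1595] min [0.5654 0.0596 0.153 ] max [0.5906 0.0908 0.1642]
side cart 584 mean [0.5154 0.3179 0.1221] min [0.4811 0.2654 0.1012] max [0.5675 0.4264 0.125 ]
(array([0.38728584, 0.26270941, 0.13433255]), np.float64(0.0028329029519294927))
```

Everything agrees with the text. The peg centre is (0.384,0.265) with its top at z 0.140, the flag is at y 0.342, the beam at y 0.081, and the track centre line is x ≈ 0.4995+0.078y. Now I turn the tool into line with the track and head for the peg.

```bash
python3 -m inch '{"dp":[[1,-0.5,0],[1,-0.5,0],[1,-0.5,0],[1,-0.5,0],[1,-0.5,0],[1,-0.5,0],[1,-0.5,0],[1,-0.5,0],[1,-0.5,0],[1,-0.5,0]],"angular":[[0,0,-0.658],[0,0,-0.658],[0,0,-0.658],[0,0,-0.658],[0,0,-0.658],[0,0,-0.658],[0,0,-0.658],[0,0,-0.658],[0,0,-0.658],[0,0,-0.658]]}' 0
```

```text
t: 0.93
tcp_pos: [0.4007, -0.3592, 0.2223]
eef_rot: [-2.304, -2.134, -0.0]
contact_force: [0.8, 0.4, 0.1]
finger_gap: 0.0248
finger_force: 0.0
```

```bash
python3 -m inch '{"dp":[[1,0.1,0],[1,0.1,0],[1,0.1,0],[1,0.1,0],[1,0.1,0]],"angular":[[0,0,0],[0,0,0],[0,0,0],[0,0,0],[0,0,0]]}' 0
python3 -m inch '{"dp":[[1,0,0],[1,0,0],[1,0,0],[1,0,0],[1,0,0]],"angular":[[0,0,0],[0,0,0],[0,0,0],[0,0,0],[0,0,0]]}' 0
python3 -m inch '{"dp":[[0.93,-0.42,0],[0.93,-0.42,0],[0.93,-0.42,0],[0.93,-0.42,0],[0.93,-0.42,0],[0.93,-0.42,0],[0.93,-0.42,0]],"angular":[[0,0,0],[0,0,0],[0,0,0],[0,0,0],[0,0,0],[0,0,0],[0,0,0]]}' 0
```

```text
t: 1.35
tcp_pos: [0.4359, -0.1594, 0.2224]
eef_rot: [-2.309, -2.129, -0.001]
contact_force: [0.5, -0.2, -1.3]
finger_gap: 0.0007
finger_force: 0.0
t: 1.77
tcp_pos: [0.4515, 0.0401, 0.2226]
eef_rot: [-2.308, -2.13, -0.001]
contact_force: [0.5, -0.3, -0.3]
finger_gap: 0.0008
finger_force: 0.0
t: 2.35
tcp_pos: [0.3819, 0.2309, 0.2226]
eef_rot: [-2.303, -2.136, 0.001]
contact_force: [1.1, -0.1, 1.1]
finger_gap: 0.0005
finger_force: 0.0
```

```bash
python3 -m inch '{"dp":[[0,0,0.2],[0,0,0.4],[0,0,0.52],[0,0,0.52],[0,0,0.52]],"angular":[[0,0,0],[0,0,0],[0,0,0],[0,0,0],[0,0,0]]}' 0
python3 - <<'E'
from h import *
T,d=cams.read_camera("top");S,_=cams.read_camera("side")
a=cv2.resize(T[150:230,180:290],None,fx=4,fy=4,interpolation=cv2.INTER_CUBIC);b=cv2.resize(S[230:310,200:310],None,fx=4,fy=4,interpolation=cv2.INTER_CUBIC)
cv2.imwrite("pics/pre.png",np.vstack([a,b])[:600,:,::-1])
E
```

```text
t: 2.77
tcp_pos: [0.3824, 0.2278, 0.118]
eef_rot: [-2.309, -2.129, 0.005]
contact_force: [0.6, -0.2, 0.9]
finger_gap: 0.0003
finger_force: 0.0
```

View pics/pre.png

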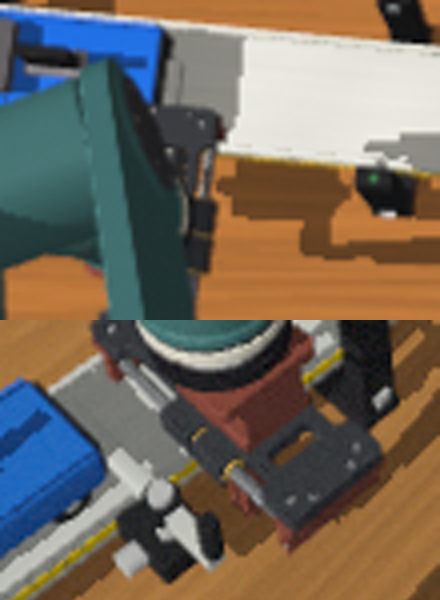

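The pre-push picture shows the closed fingers just downhill of the peg, with the peg's black tip in the lower half at about (208,540) and the cart still leaning on the gate. Now I push round the arc.

```bash
python3 -m inch '{"dp":[[0.1,0,0],[0.21,-0.02,0],[0.32,0.01,0],[0.40,0.08,0],[0.42,0.11,0],[0.42,0.11,0]],"angular":[[0,0,0],[0,0,0],[0,0,0],[0,0,0],[0,0,0],[0,0,0]]}' 0
python3 -m inch '{"dp":[[0,-0.02,-0.2],[0,-0.02,-0.4],[0,0,-0.45]],"angular":[[0,0,0],[0,0,0],[0,0,0]]}' 30
python3 - <<'E'
from h import *
for i in range(1):
  for n in("side","top"):
    p,d=cams.read_camera(n);np.savez(f"{n}1.npz",p=p,d=d)
  cv2.imwrite("pics/side1.png",np.load("side1.npz")["p"][:,:,::-1])
E
```

```text
t: 3.37
tcp_pos: [0.4142, 0.3129, 0.1205]
eef_rot: [2.306, 2.132, 0.007]
contact_force: [0.6, -0.3, 0.1]
finger_gap: 0.0007
finger_force: 0.0
t: 3.62
tcp_pos: [0.4133, 0.312, 0.2146]
eef_rot: [2.306, 2.131, 0.012]
contact_force: [0.7, 0.9, 1.3]
finger_gap: 0.017
finger_force: 0.0
```

View pics/side1.png

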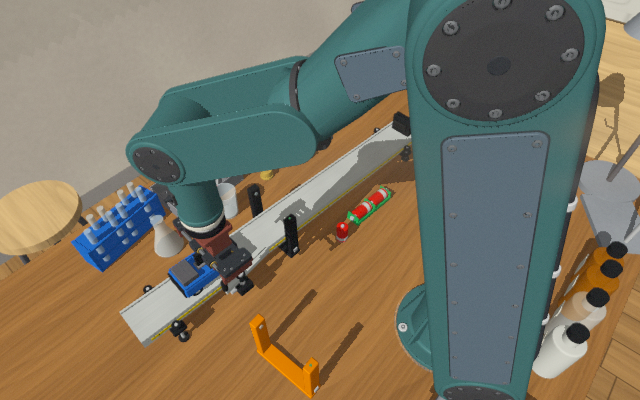

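The side view shows the gate swung off the rail at about (240,288) and the cart already rolling at (190,272), with the light gate uprights at (290,235) and (256,200) ahead of it. Now I take the hand over the light gate.

```bash
python3 -m inch '{"dp":[[-1,0.55,0],[-1,0.55,0],[-1,0.55,0],[-1,0.55,0],[-1,0.55,0]],"angular":[[0,0,0],[0,0,0],[0,0,0],[0,0,0],[0,0,0]]}' 30
cat >> h.py <<'E'
def track(n,I,d):
    P=cloud(n,d);s=P[...,1];hs=P[...,2]-(.065+.0265*s);c=P[...,0]-.4995-.0783*s
    on=(abs(c)<.045)
    fl=P[on&(hs>.080)&(hs<.097)&(abs(c)<.02)&(I.max(-1)<80)]
    gray=I.max(-1).astype(int)-I.min(-1);bar=P[on&(hs>.056)&(hs<.07)&(gray<25)&(I.max(-1)<140)]
    blue=P[on&(hs>.035)&(hs<.055)&(I[...,2]>140)&(I[...,0]<90)]
    f=lambda w:(len(w),np.percentile(w[:,1],[3,50,97]).round(4),w[:,0].mean().round(4)) if len(w)>4 else None
    return dict(flag=f(fl),bar=f(bar),blue=f(blue))
E
python3 - <<'E'
from h import *
from rig import sense
for n in("side","top"):
  for k in(0,1):
    z=np.load(f"{n}{k}.npz");print(n,k,track(n,z["p"],z["d"]))
for n in("side","top"):
    t=sense()["t"];p,d=cams.read_camera(n);print(n,t,track(n,p,d))
E
```

```text
t: 4.13
tcp_pos: [0.496, 0.1192, 0.2075]
eef_rot: [-2.306, -2.132, 0.002]
contact_force: [0.3, 0.3, -0.2]
finger_gap: 0.0302
finger_force: 0.0
side 0 {'flag': (109, array([0.3264, 0.3446, 0.3626]), np.float64(0.5229)), 'bar': (500, array([0.3334, 0.3936, 0.4165]), np.float64(0.5258)), 'blue': (842, array([0.2702, 0.314 , 0.4219]), np.float64(0.514))}
side 1 {'flag': (37, array([0.2901, 0.3119, 0.319 ]), np.float64(0.5199)), 'bar': (515, array([-0.4988,  0.3479,  0.3727]), np.float64(0.5137)), 'blue': (294, array([0.3038, 0.3433, 0.3798]), np.float64(0.5067))}
top 0 {'flag': (45, array([0.3234, 0.343 , 0.3605]), np.float64(0.5258)), 'bar': (405, array([-0.5059,  0.3791,  0.4141]), np.float64(0.5043)), 'blue': (665, array([0.27  , 0.3171, 0.409 ]), np.float64(0.5209))}
top 1 {'flag': (42, array([0.273 , 0.2917, 0.3112]), np.float64(0.5214)), 'bar': (225, array([-0.506 , -0.4877,  0.3619]), np.float64(0.4847)), 'blue': (641, array([0.2188, 0.2641, 0.3491]), np.float64(0.5175))}
side 4.1333 {'flag': (91, array([0.2099, 0.2293, 0.2466]), np.float64(0.5145)), 'bar': (428, array([0.2195, 0.2796, 0.3017]), np.float64(0.517)), 'blue': (784, array([0.1543, 0.2027, 0.3062]), np.float64(0.5046))}
top 4.1833 {'flag': (40, array([0.2001, 0.2191, 0.236 ]), np.float64(0.5159)), 'bar': (232, array([-0.5066, -0.4886,  0.2614]), np.float64(0.481)), 'blue': (296, array([0.1645, 0.2186, 0.2592]), np.float64(0.505))}
```

```bash
python3 -c "
from rig import sense;s=sense();print(s['t'],s['tcp_pos'])"
python3 -m inch '{"dp":[[-0.2,0,0],[-0.4,0,0],[-0.6,0,0],[-0.6,0,0]],"angular":[[0,0,0],[0,0,0],[0,0,0],[0,0,0]]}' 30
python3 - <<'E'
from h import *
from rig import sense
for n in("side","top"):
    t=sense()["t"];p,d=cams.read_camera(n);r=track(n,p,d);print(n,t,r["flag"],r["blue"])
s=sense();print(s['t'],s['tcp_pos'])
E
```

```text
4.2333 [0.49852338 0.11595134 0.20763601]
t: 4.57
tcp_pos: [0.4859, -0.0033, 0.2076]
eef_rot: [2.311, 2.127, -0.005]
contact_force: [0.1, 0.5, 0.1]
finger_gap: 0.0298
finger_force: 0.0
side 4.5667 (83, array([0.1385, 0.156 , 0.1743]), np.float64(0.5089)) (683, array([0.0821, 0.1316, 0.2333]), np.float64(0.4989))
top 4.6167 None (417, array([0.0712, 0.0974, 0.2232]), np.float64(0.5033))
4.6667 [0.48631178 0.00120968 0.20776016]
```

```bash
python3 -m inch '{"dp":[[-0.15,0.03,0.1],[-0.25,0.056,0.27],[-0.25,0.056,0.41],[-0.25,0.056,0.41]],"angular":[[0,0,0],[0,0,0],[0,0,0],[0,0,0]]}' 30
python3 - <<'E'
from h import *
from rig import sense
for n in("side","top"):
    t=sense()["t"];p,d=cams.read_camera(n);np.savez(n+"2.npz",p=p,d=d);r=track(n,p,d);print(n,t,r["flag"],r["blue"],r["bar"])
s=sense();print(s['t'],s['tcp_pos'])
E
```

```text
t: 5.0
tcp_pos: [0.4909, -0.0469, 0.122]
eef_rot: [-2.301, -2.127, 0.007]
contact_force: [-1.5, 0.6, 0.2]
finger_gap: 0.0298
finger_force: 0.0
side 5.0 (92, array([-0.0463,  0.0748,  0.0962]), np.float64(0.5037)) (602, array([0.0028, 0.0546, 0.1553]), np.float64(0.4941)) (369, array([-0.0401,  0.1278,  0.1512]), np.float64(0.5056))
top 5.05 None (450, array([-0.0023,  0.0262,  0.1447]), np.float64(0.4966)) (371, array([-0.5057,  0.1066,  0.1379]), np.float64(0.4895))
5.1 [ 0.49353459 -0.04686906  0.12591377]
```

```bash
python3 -m inch '{"dp":[[0,0,0],[0,0,0],[0,0,0],[0,0,0]],"angular":[[0,0,0],[0,0,0],[0,0,0],[0,0,0]]}' 30
python3 - <<'E'
from h import *
from rig import sense
for n in("side",):
    t=sense()["t"];p,d=cams.read_camera(n);np.savez(n+"3.npz",p=p,d=d);r=track(n,p,d);print(n,t,r["flag"],r["blue"],r["bar"])
s=sense();print(s['t'],s['tcp_pos'])
E
```

```text
t: 5.43
tcp_pos: [0.4958, -0.0483, 0.1279]
eef_rot: [2.305, 2.132, 0.002]
contact_force: [-0.0, 0.3, -1.2]
finger_gap: 0.0302
finger_force: 0.0
side 5.4333 (92, array([-0.0518, -0.0097,  0.0146]), np.float64(0.5002)) (409, array([-0.0736, -0.0075,  0.0729]), np.float64(0.4829)) (338, array([-0.0217,  0.0464,  0.0692]), np.float64(0.499))
5.4833 [ 0.49564453 -0.04844617  0.12769428]
```

```bash
python3 -m inch '{"dp":[[-0.015,-0.005,0.008],[-0.06,-0.01,0.015],[-0.12,-0.01,0.017],[-0.19,-0.01,0.02]],"angular":[[0,0,0],[0,0,0],[0,0,0],[0,0,0]]}' 22
python3 - <<'E'
from h import *
from rig import sense
s=sense();print(s['t'],s['tcp_pos'],s['contact_force'])
z=np.load("side3.npz");print(track("side",z["p"],z["d"]))
E
```

```text
t: 5.82
tcp_pos: [0.4896, -0.0873, 0.1225]
eef_rot: [-2.306, -2.133, 0.0]
contact_force: [0.7, 0.2, -0.2]
finger_gap: 0.022
finger_force: 0.0
5.8167 [ 0.48963163 -0.08732043  0.12252754] [ 0.67982549  0.24593562 -0.20230211]
{'flag': (92, array([-0.0518, -0.0097,  0.0146]), np.float64(0.5002)), 'bar': (338, array([-0.0217,  0.0464,  0.0692]), np.float64(0.499)), 'blue': (409, array([-0.0736, -0.0075,  0.0729]), np.float64(0.4829))}
```

```bash
python3 -m inch '{"dp":[[-0.078,0,0.002],[-0.157,0,0.004],[-0.236,0,0.006],[-0.315,0,0.008],[-0.394,0,0.01]],"angular":[[0,0,0],[0,0,0],[0,0,0],[0,0,0],[0,0,0]]}' 0 15
```

```text
t: 6.23
tcp_pos: [0.4864, -0.1679, 0.1208]
eef_rot: [2.305, 2.128, 0.004]
contact_force: [8.4, -0.1, -7.0]
finger_gap: 0.0097
finger_force: 15.0
```

```bash
python3 -m inch '{"dp":[[-0.079,0.002,0.002],[-0.158,0.004,0.004],[-0.237,0.005,0.006],[-0.316,0.005,0.008],[-0.395,0.005,0.01],[-0.46,0.005,0.012],[-0.52,0.005,0.014],[-0.57,0.005,0.015],[-0.61,0.005,0.016],[-0.64,0.005,0.017],[-0.65,0.005,0.017],[-0.65,0.005,0.017]],"angular":[[0,0,0],[0,0,0],[0,0,0],[0,0,0],[0,0,0],[0,0,0],[0,0,0],[0,0,0],[0,0,0],[0,0,0],[0,0,0],[0,0,0]]}' 0 20
python3 -m inch '{"dp":[[0,0,0],[0,0,0],[0,0,0],[0,0,0],[0,0,0],[0,0,0],[0,0,0],[0,0,0],[0,0,0],[0,0,0],[0,0,0],[0,0,0]],"angular":[[0,0,0],[0,0,0],[0,0,0],[0,0,0],[0,0,0],[0,0,0],[0,0,0],[0,0,0],[0,0,0],[0,0,0],[0,0,0],[0,0,0]]}' 0 20
python3 - <<'E'
from h import *
for n in("side","top"):
    p,d=cams.read_camera(n);r=track(n,p,d);print(n,r)
    if n=="side":cv2.imwrite("pics/end.png",p[:,:,::-1])
E
```

```text
t: 7.23
tcp_pos: [0.4764, -0.2976, 0.1174]
eef_rot: [2.305, 2.128, 0.002]
contact_force: [7.0, -1.3, -2.3]
finger_gap: 0.0095
finger_force: 20.0
t: 8.23
tcp_pos: [0.4764, -0.2968, 0.1174]
eef_rot: [2.305, 2.129, 0.003]
contact_force: [8.3, -0.9, -3.6]
finger_gap: 0.0102
finger_force: 20.0
side {'flag': None, 'bar': (5, array([-0.2205, -0.2186, -0.217 ]), np.float64(0.5085)), 'blue': (14, array([-0.223 , -0.2165, -0.2132]), np.float64(0.5132))}
top {'flag': None, 'bar': (197, array([-0.5066, -0.4903, -0.2177]), np.float64(0.4708)), 'blue': (111, array([-0.3627, -0.28  , -0.2096]), np.float64(0.4749))}
```

View pics/end.png

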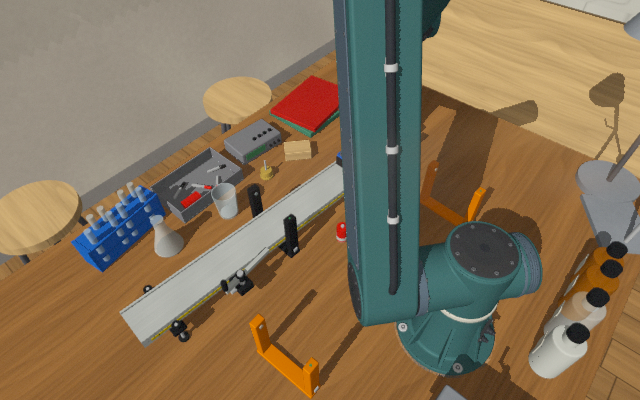

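The end view shows the gate open along the rail at (245,272). The light gate, flask, beaker and masses are where they were. The cart's rear corner shows behind the arm at (342,160): its rear end is at y ≈ -0.21, so the flag is about 37 cm below the beam and still held at 20 N.

```bash
python3 -c "
from rig import workorder;print(workorder.sign_off())"
```

```text
the job is handed in; nothing more can be done
None
```

The timing run is done and handed in (no verdict came back): the cart rolled through the light gate untouched, the gripper took the flag at about 0.19 m/s 20–25 cm below the beam, and the cart now stands still in the grip about 37 cm below the beam and 10 cm short of the end stop.

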